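Lock a tube in the welding jig with the eccentric clamp

ROBOT

A 6-joint arm with a two-finger parallel gripper is mounted at the origin on the work surface. World frame = base frame: x ahead of the robot, y to its left, z up, the work surface at z = 0. Lengths are in m, angles in degrees, forces in N, time in s.
With the tool pointing down it reaches from about 0.4 to 0.825 m from the base axis. Payload 7 kg.
Tool frame: the origin (TCP) lies midway between the tips of the shut fingers; the grasp point (between the pads) lies 19 mm behind it; z points along the fingers, y is the line along which they close (so a half turn about z gives the same grasp; the last joint's range is limited). The gripper opens to 88 mm and grips with 3 to 60 N. Pads are 19 mm wide; open, the fingers measure 130 mm over their backs; the gripper's body (78 mm by 193 mm) begins 47 mm behind the grasp point.
Start: joints at [-52.706, 20.546, 0.682, 0, -70.136, -16.507], TCP at [0.24, -0.631, 0.227] pointing down, gripper open.
Joint ranges: [-176.03, 176.03], [-82.01, 121.73], [-58.28, 71.71], [-173.87, 95.51], [-174.79, -0.11], [-173.66, 173.66]. Speed limits (degrees/s): [136.94, 136.94, 172.46, 180, 180, 180].

INTERFACE

Orientations are given as a 3x3 rotation matrix whose columns are the frame's x, y, z axes.
In Python, from rig import robot, jaws, solver, imaging, order, nets gives the robot as it stands. Calls block until the motion is done:
- robot.goto(position, orientation): joint-space move of the TCP to a pose.
- robot.servo_line(position, ori=None, speed=0.15): straight line of the TCP; ori=None keeps the orientation; speed is the mean speed in m/s.
- robot.movej(angles): joint-space move.
- jaws.move_gripper(opening): opening from 0.0 (shut) to 1.0 (fully open); the grip force is fixed at half the most; returns when the fingers have stopped.
- robot.dwell(seconds).
- solver.ik(position, orientation): joint angles nearest the present ones, or None.
- robot.get_state(): the state.
- imaging.grab_frame(name): name is "scene" or "top"; returns (picture, depth): 420x560x3 uint8, red, green, blue; 420x560 float32, m along the optical axis (not along the pixel's ray), 0 where there is no reading.
- imaging.camera_info(name): a dict with "vfov" (degrees; the focal length in pixels is half the picture's height over the tangent of half this angle, whatever the lens; pixels are square), "cx", "cy" (the principal point, pixels), "view" (4x4, takes a point from world to camera coordinates). Camera axes: x right, y down, z forward; pixel columns grow to the right and rows downward; lengths in m; the calibration is good to about 2 mm. A picture is of the moment at which its call begins. camera_info takes no time and is no camera call.
A pose or a line that the arm cannot do raises robot.Unreachable and nothing moves.
- order.job_done(): hands the job in; it is judged then, once.
Trained networks look in the newest picture that a camera, given by its name, has taken for a name from the list of things; names that differ only in an ending like _2 or _b are one class to them, and where a whole thing is asked for, a point or a joint stands for the part that bears it (a point fixed in the world has none). Each returns a list of dicts, best first, with "p" (0 to 1); they miss things now and then, are a little off and sometimes report something else, mostly with a low value. They report only what shows in the picture. A call takes as long as a camera call.
- nets.search_frame(camera, label): "bbox" ([centre column, centre row, width, height] in pixels, round what is visible of it).
- nets.landmark_of(camera, label): "pixel" ([column, row] in pixels: a listed point, or the origin of a listed thing).
The state is a dict: "t": time; "qpos": joint angles; "qvel": joint speeds; "effort": joint torques, N m; "position": TCP position; "tcp_rot": TCP orientation; "force": force on the tool from outside, world axes, zero at the start; "ft_torque": the same for the moment, N m; "grip_width": opening from 0.0 (shut) to 1.0 (fully open); "finger_force": force on a finger pad.
Only numpy, scipy, OpenCV 4.12 (cv2) and the standard library are available. Lean on these libraries where they do the work, as an engineer would, in place of code of your own. Each camera call takes 0.05 s, during which the arm holds its last target. There are 200 camera calls.

TASK

Get the loose square tube ready for tacking: slide it lengthwise on the jig until its end is up against the blue end stop, then turn the star handle anticlockwise (seen from above) until the red eccentric presses the tube firmly along the blue fence and stays locked when you let go. Tighten it by feel, snug but not forced, and leave the brush, can and offcut where they are.

Things in the scene. Friction and masses are not known exactly. Their poses are not given: they have to be found in the camera images.
- jig: Fixed green jig plate, 200 (x) x 320 (y) x 12 mm thick; origin at the centre of its underside, on the table. Jig +x goes from the clamp to the blue fence, +y along the fence to the blue end stop; fence and stop both rise to 38 mm above the table (26 mm over the plate).
- fence (a point): Point on the fence's working face (which looks to jig -x, at jig x = 60 mm), at jig y = 0, 26 mm above the table. The fence runs from jig y = -120 to +130 mm.
- stop (a point): Point on the end stop's working face (which looks to jig -y, at jig y = 115 mm), at jig x = 45 mm, 26 mm above the table. The face spans jig x = 10 to 60 mm.
- tube: Loose bare metal square tube, 30 x 30 mm, 160 mm long along its own y, 0.3 to 0.54 kg, lying on the jig plate; origin at the centre of its underside (top 42 mm above the table). Starts 2 to 6 mm clear of the fence, 25 to 60 mm short of the stop. Touching both faces, its origin is at jig x = 45, y = 35 mm.
- cam: Red eccentric disc with its star handle, turning on a fixed upright axis. Origin on the axis at the plate's top (12 mm above the table); own +x points to the lobe (white dot). Disc radius 24 mm, centre 8 mm from the axis along +x, 15 to 37 mm above the table. Starts with the lobe roughly away from the tube; a stop there bars clockwise turning, anticlockwise is free for 2.9 rad or more.
- star (a point): Centre of the star handle, on the axis, 66 mm above the table, axes as the eccentric's. Steel hub of radius 13 mm up to 79 mm above the table; four level spokes of radius 6 mm at 45, 135, 225, 315 deg from +x; black balls of radius 10 mm at 72 mm from the axis. Drag about 0.2 N m, plus up to 0.15 while pushing the tube across; then stiffens within 0.3 rad: snug at 0.8 to 1.1 N m.
- axis (a point): Foot of the clamp's axis, 12 mm above the table, fixed to the jig. It is bolted in a slot, 0.5 to 5.5 mm in jig x and 45 to 75 mm in jig y, so the angle at which the disc bears on the seated tube varies by half a radian (about 1.6 to 2.4 rad past lobe-straight-away-from-the-tube, then some 0.2 to tighten). Self-locking by friction.
- brush: Bystander: wire brush with a wooden back, 200 x 30 x 30 mm, lying on the table; origin at the centre of its underside.
- can: Bystander: yellow can, diameter 52 mm, 110 mm tall, standing on the table; origin at the centre of its underside.
- offcut: Bystander: steel offcut 50 x 40 x 20 mm lying on the table; origin at the centre of its underside.

How it is judged (in metres and radians):
On the way, in this order (a step that is already met when the one before it is completed fails the run):
1. the tube's end is up against the end stop (y of tube in the frame of jig above 0.0315 m), for 0.1 s.
2. the eccentric bears firmly on the tube (contact force between cam and tube above 10 N), for 0.2 s.
At the end, for the whole second after the job is handed in: The tube lies flat on the jig, at most 3.5 mm short of the end stop, at most 2.5 mm off the fence and within 0.025 rad of parallel to it, at rest, with the eccentric bearing on it with more than 10 N (y of tube in the frame of jig above 0.0315 m and x of tube in the frame of jig above 0.0425 m and angle between the y axis of tube and the y axis of jig, either way round below 0.025 rad and angle between tube's own z axis and vertical below 0.05 rad and contact force between cam and tube above 10 N and linear speed of tube below 0.01 m/s); the robot touches nothing.
It fails at once if the clamp is forced: the eccentric presses the tube with more than 100 N (contact force between cam and tube above 100 N).
It fails at once if the brush, can or offcut is moved more than 20 mm (distance of any of brush, can, offcut from where it was at the start of the episode above 0.02 m).
It also fails if it takes over 67 s, if anything falls off the work surface, if the arm or the gripper's body presses on something with over 40 N, if the wrist force passes 120 N, or if a joint passes its speed limit or range.

## Working session

There is one attempt and no reset: what is moved stays moved. The work goes in short steps, each a Python script; the robot and the scene stay as the last script left them, time stands still between calls to the robot, and variables do not carry over. Pictures are saved under pics/ and viewed, at most 10 in all, crops included, and the job is handed in when it is done.

```bash
ls; mkdir -p pics
python3 - <<'E'
from rig import robot, jaws, solver, imaging, order, nets
import cv2
for c in ("scene","top"):
    im,d=imaging.grab_frame(c); cv2.imwrite(f"pics/{c}0.png",im[:,:,::-1])
    i=imaging.camera_info(c); print(c,i)
    for l in ("jig","fence","stop","tube","cam","star","axis","brush","can","offcut"):
        r=nets.landmark_of(c,l)[:2]; print(l,[(x["p"],x["pixel"],float(d[min(419,int(x["pixel"][1])),min(559,int(x["pixel"][0]))])) for x in r])
print(robot.get_state())
E
```

```text
pics
rig.py
scene {'vfov': 52.610631035052684, 'cx': 282.93459199605445, 'cy': 200.39009793808327, 'view': array([[-0.57889101,  0.81540025, -0.00276218,  0.34566925],
       [ 0.40758856,  0.28642906, -0.86708129, -0.19879367],
       [-0.70622713, -0.5030714 , -0.49815902,  1.30615554],
       [ 0.        ,  0.        ,  0.        ,  1.        ]])}
jig [(0.88, [253.4, 199.3], 0.8842615485191345), (0.33, [271.0, 198.3], 0.8290963768959045)]
fence [(0.75, [269.9, 204.0], 0.9079492688179016), (0.64, [231.9, 199.7], 0.8950242400169373)]
stop [(0.81, [275.0, 217.4], 0.8333036303520203), (0.61, [270.2, 178.3], 0.8882873058319092)]
tube [(0.89, [233.7, 196.2], 0.9004265069961548), (0.58, [234.3, 196.1], 0.9032294750213623)]
cam [(0.71, [271.0, 203.1], 0.8370611071586609), (0.56, [269.1, 203.9], 0.9086187481880188)]
star [(0.85, [271.3, 180.0], 0.8884124755859375)]
axis [(0.64, [269.1, 203.1], 0.9086187481880188), (0.44, [233.9, 194.4], 0.9109199047088623)]
brush [(0.83, [188.8, 156.8], 1.125883936882019), (0.63, [266.7, 201.7], 0.9089492559432983)]
can [(0.63, [323.0, 256.6], 0.7616227269
[... 1078 characters left out ...]
,
       -7.01371813e+01, -1.65072224e+01]), 'qvel': array([ 0.05870769, -0.09080578,  0.05379604, -0.01205797, -0.03327529,
        0.02439891]), 'effort': array([-1.58006064e-04, -5.82394624e+01,  2.93302292e+01,  7.00253740e+00,
        1.23550702e-02, -2.27299370e-05]), 'position': array([ 0.23950459, -0.63103593,  0.22657741]), 'tcp_rot': array([[-9.34913788e-01, -3.54874921e-01, -8.94151542e-06],
       [-3.54874921e-01,  9.34913788e-01,  6.73167466e-06],
       [ 5.97064353e-06,  9.46665503e-06, -1.00000000e+00]]), 'force': array([-0.6926071 , -0.10336358, -0.96105862]), 'ft_torque': array([ 0.01681596,  0.01962796, -0.01222872]), 'finger_force': 0.0, 'grip_width': 0.9998475217510888}
```

```bash
python3 -c "
import cv2
a=cv2.imread('pics/top0.png')[130:370,160:500];cv2.imwrite('pics/topc.png',cv2.resize(a,None,fx=2.3,fy=2.3,interpolation=2))
a=cv2.imread('pics/scene0.png')[90:330,120:420];cv2.imwrite('pics/scenec.png',cv2.resize(a,None,fx=2.5,fy=2.5,interpolation=2))"
```

```text
(no output)
```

View pics/topc.png

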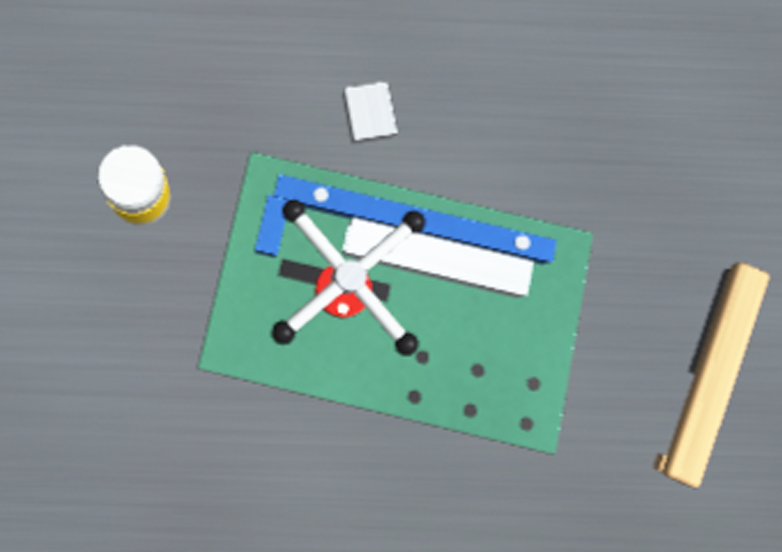

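View pics/scenec.png

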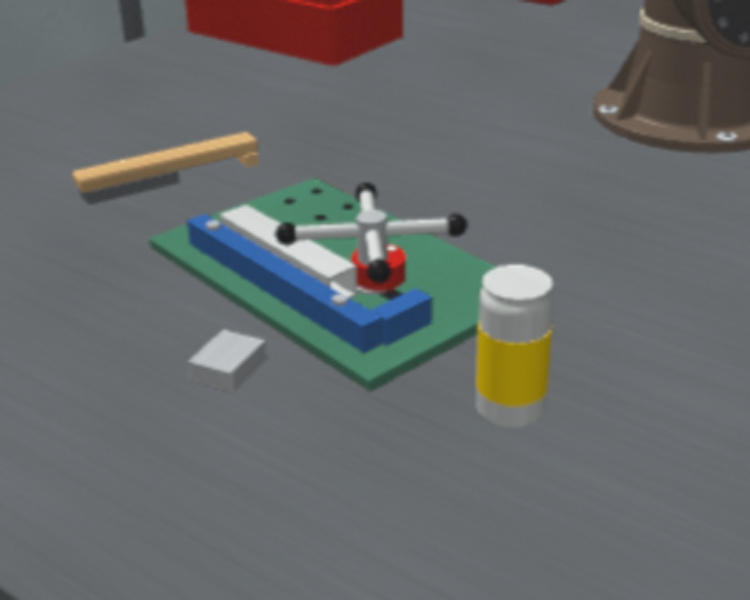

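```bash
cat > h.py <<'E'
import numpy as np, cv2
from rig import robot, jaws, solver, imaging, order, nets
def ray(c,px,z):
    i=imaging.camera_info(c);f=210/np.tan(np.radians(i["vfov"]/2));V=i["view"]
    px=np.atleast_2d(np.asarray(px,float)); d=np.c_[(px[:,0]-i["cx"])/f,(px[:,1]-i["cy"])/f,np.ones(len(px))]@V[:3,:3]
    o=-V[:3,:3].T@V[:3,3]; return o+d*((z-o[2])/d[:,2])[:,None]
def cloud(c,d):
    i=imaging.camera_info(c);f=210/np.tan(np.radians(i["vfov"]/2));V=i["view"]
    v,u=np.mgrid[:420,:560]; P=np.stack([(u-i["cx"])/f*d,(v-i["cy"])/f*d,d],-1)
    return (P-V[:3,3])@V[:3,:3]
E
cat > m.py <<'E'
from h import *
im,d=imaging.grab_frame("top"); P=cloud("top",d); I=im.astype(int); r,g,b=I[...,0],I[...,1],I[...,2]
def rect(m,z,name,open_=1):
    m=m.astype(np.uint8); n,l,s,_=cv2.connectedComponentsWithStats(m); k=1+np.argmax(s[1:,4]); v,u=np.nonzero(l==k)
    W=ray("top",np.c_[u,v],z); R=cv2.minAreaRect((W[:,:2]*1000).astype(np.float32)); print(name,R,"z med",np.median(P[v,u,2]),len(u)); return R
rect((g>r+25)&(g>b+10),.012,"jig")
rect((b>r+60)&(b>g+40)&(abs(P[...,2]-.038)<.006),.038,"blue")
gray=(I.max(2)-I.min(2)<25)&(I.min(2)>150)
rect(gray&(abs(P[...,2]-.042)<.006)&(P[...,0]>.4),.042,"tube")
rect(gray&(abs(P[...,2]-.02)<.006)&(P[...,0]>.4),.02,"offcut")
rect((P[...,2]>.1)&(P[...,2]<.12)&(P[...,0]>.4),.11,"can")
blk=((I.max(2)<50)&(P[...,2]>.05)&(P[...,2]<.09)).astype(np.uint8)
n,l,s,c=cv2.connectedComponentsWithStats(blk)
for k in range(1,n):
    if s[k,4]>15: print("ball",ray("top",c[k],.066),s[k])
v,u=np.nonzero((P[...,2]>.0755)&(P[...,2]<.084)&(P[...,0]>.4)&(I.min(2)>120)); print("hub",ray("top",np.c_[u,v],.079).mean(0),len(u))
print("dot",ray("top",[343/2.3+160,309/2.3+130],.037))
E
python3 m.py
```

```text
jig ((553.7998046875, -109.31422424316406), (319.947265625, 199.3235626220703), 78.24320983886719) z med 0.011698241140552061 10546
blue ((599.236572265625, -110.17941284179688), (253.4120635986328, 69.38243103027344), 78.2226791381836) z med 0.03756209797352883 1283
tube ((585.6846923828125, -154.05662536621094), (126.45293426513672, 29.99127197265625), 77.96675872802734) z med 0.04163942026284793 889
offcut ((723.7420043945312, -80.9483642578125), (49.23403549194336, 38.222408294677734), 10.827393531799316) z med 0.01934056435226594 416
can ((637.9515991210938, 125.41148376464844), (46.6368408203125, 47.49895477294922), 1.9046486616134644) z med 0.10913074009007878 545
ball [[ 0.62259313 -0.00873065  0.066     ]] [283 217   9   9  38]
ball [[ 0.61695626 -0.11143995  0.066     ]] [336 222   8   8  34]
ball [[ 0.51975075 -0.00263326  0.066     ]] [279 270   9   9  47]
ball [[ 0.51362712 -0.10484954  0.066     ]] [332 275   9   9  45]
hub [ 0.57206151 -0.04375944  0.079     ] 151
dot [[ 0.5416577  -0.05704863  0.037     ]]
```

```bash
cat >> h.py <<'E'
C=np.array([.5538,-.1093]); A=np.radians(-11.76); JX=np.array([np.cos(A),np.sin(A)]); JY=np.array([-JX[1],JX[0]])
def W(x,y,z): return np.r_[C+JX*x+JY*y,z]
def ori(a):  # tool down, tool y at world angle a (deg)
    a=np.radians(a); y=np.array([np.cos(a),np.sin(a),0]); z=np.array([0,0,-1.]); return np.c_[np.cross(y,z),y,z]
def st(): s=robot.get_state(); return s["t"],s["position"].round(4),s["force"].round(1),s["ft_torque"].round(2),s["qpos"].round(1)
E
python3 - <<'E'
from h import *
jaws.move_gripper(0.0)
qs=[(abs(q[5]),a) for a in (-11.76,168.24) if (q:=solver.ik(W(.034,-.135,.1),ori(a))) is not None]; print(qs)
o=ori(min(qs)[1])
robot.goto(W(.034,-.135,.1),o); print(st())
robot.servo_line(W(.034,-.135,.025)); robot.servo_line(W(.034,-.112,.025)); print(st()); f0=robot.get_state()["force"][:2]@JY
robot.servo_line(W(.034,-.060,.025),speed=.05); print(st())
y=-.060
while y<-.045:
    y+=.001; robot.servo_line(W(.034,y,.025),speed=.03); f=robot.get_state()["force"][:2]@JY-f0
    if f<-12: break
print(y,f,st())
robot.servo_line(W(.034,y-.03,.025))
robot.servo_line(W(.034,y-.03,.12)); print(st())
E
python3 m.py
```

```text
[(np.float64(6.080567794866192), 168.24)]
(4.4417, array([ 0.5594, -0.2493,  0.1003]), array([-0.5,  0.5, -0.2]), array([-0.  ,  0.07,  0.01]), array([ -5.8,  20.8, -16.7,   0. , -52.4,  -6.1]))
(5.3917, array([ 0.5653, -0.2254,  0.0263]), array([ 0.6, -0.6,  0.2]), array([ 0.04,  0.09, -0.05]), array([ -3.4,  25.5, -21.2,   0. , -43.1,  -8.3]))
(6.5833, array([ 0.5747, -0.1747,  0.0247]), array([-0.1,  0.6, -0.6]), array([-0.01,  0.11,  0.03]), array([  1.7,  25.1, -22.2,  -0. , -42.7, -13.4]))
-0.05299999999999999 -15.082316992809934 (8.3333, array([ 0.5751, -0.1704,  0.0251]), array([ -2.1, -15.4,  -0.8]), array([-5.41,  1.  , -0.06]), array([  2.2,  25. , -22.4,   0.2, -42.7, -14.1]))
(9.4667, array([ 0.5697, -0.197 ,  0.1193]), array([-0.3,  0.4, -0.4]), array([ 0.03,  0.08, -0.03]), array([ -0.5,  18.9, -16.7,  -0. , -54.4, -11.2]))
jig ((521.7015380859375, 55.336544036865234), (73.97270202636719, 24.05256462097168), 1.8590375185012817) z med 0.011714245901058686 295Traceback (most recent call last):
  File "m.py", line 7, in <module>
    rect((b>r+60)&(b>g+40)&(abs(P[...,2]-.038)<.006),.038,"blue")
    ~~~~^^^^^^^^^^^^^^^^^^^^^^^^^^^^^^^^^^^^^^^^^^^^^^^^^^^^^^^^^
  File "m.py", line 4, in rect
    m=m.astype(np.uint8); n,l,s,_=cv2.connectedComponentsWithStats(m); k=1+np.argmax(s[1:,4]); v,u=np.nonzero(l==k)
                                                                           ~~~~~~~~~^^^^^^^^^
    return _wrapfunc(a, 'argmax', axis=axis, out=out, **kwds)
    return bound(*args, **kwds)
ValueError: attempt to get argmax of an empty sequence
```

```bash
python3 - <<'E'
from h import *
robot.movej([-52.7,20.5,0.7,0,-70.1,-16.5])
E
python3 m.py; python3 -c "
from h import *
print(st()[0])"
```

```text
jig ((553.7671508789062, -109.19313049316406), (319.7825927734375, 199.40211486816406), 78.21894073486328) z med 0.011668434516937014 10900
blue ((599.236572265625, -110.17941284179688), (253.4120635986328, 69.38243103027344), 78.2226791381836) z med 0.03754648633840769 1287
tube ((590.9261474609375, -124.52977752685547), (73.21649169921875, 29.76917266845703), 77.59852600097656) z med 0.04147946635927566 469
offcut ((723.7420043945312, -80.9483642578125), (49.23403549194336, 38.222408294677734), 10.827393531799316) z med 0.01961574730511702 416
can ((637.9918823242188, 124.5427474975586), (46.64200210571289, 49.23430633544922), 1.8019328117370605) z med 0.10919297882815417 551
ball [[ 0.62276407 -0.00875207  0.066     ]] [284 217   8   9  37]
ball [[ 0.6164101  -0.11136776  0.066     ]] [336 222   8   9  35]
ball [[ 0.52006581 -0.00250546  0.066     ]] [279 270   9   9  47]
ball [[ 0.51366408 -0.10468045  0.066     ]] [332 275   9   9  45]
hub [ 0.57353719 -0.03973904  0.079     ] 157
dot [[ 0.5416577  -0.05704863  0.037     ]]
11.5667
```

Run:
```python
from h import *
AX=np.array([.5683,-.0568])
robot.goto(np.r_[AX,.16],ori(86.6)); jaws.move_gripper(0.65)
robot.servo_line(np.r_[AX,.052]); robot.dwell(.2); print(st())
s=robot.get_state(); q=s["qpos"].copy(); t0=s["ft_torque"][2]
for k in range(1,25):
    q[5]+=5; robot.movej(q); s=robot.get_state(); m=s["ft_torque"][2]-t0
    print(round(s["t"],2),q[5].round(1),round(m,3),s["force"].round(1),s["qpos"][5].round(1))
    if abs(m)>.42: break
```

```text
(16.0583, array([ 0.5689, -0.0567,  0.053 ]), array([0.1, 0.9, 0.2]), array([-0.01, -0.02,  0.03]), array([  13.9,   20.7,  -24.8,    0. ,  -44.4, -107.3]))
16.31 -102.3 -0.007 [-0.   0.5 -0.3] -102.4
16.56 -97.3 -0.036 [-0.4 -0.2 -0.1] -97.5
16.81 -92.3 -0.055 [-1.5 -0.2  1. ] -92.6
17.06 -87.3 -0.09 [-1.5 -2.   1.1] -87.6
17.31 -82.3 -0.122 [-3.  -0.2  1. ] -82.6
17.56 -77.3 -0.158 [-2.9 -2.   1. ] -77.6
17.81 -72.3 -0.14 [-3.8 -1.2  0.8] -72.6
18.06 -67.3 -0.123 [-2.9 -2.2  1.9] -67.5
18.31 -62.3 -0.19 [-4.2 -2.4  1.1] -62.5
18.56 -57.3 -0.158 [-3.7 -3.9  0.6] -57.5
18.81 -52.3 -0.158 [-2.8 -3.5  0.9] -52.4
19.06 -47.3 -0.144 [-2.8 -4.8 -0.5] -47.4
19.31 -42.3 -0.177 [-2.7 -3.5 -1.3] -42.4
19.56 -37.3 -0.196 [-2.2 -3.7  0.3] -37.4
19.81 -32.3 -0.164 [-2.  -4.4 -0.8] -32.4
20.06 -27.3 -0.202 [-1.3 -4.3 -1.4] -27.4
20.31 -22.3 -0.117 [-1.6 -3.6 -0.5] -22.4
20.56 -17.3 -0.162 [-0.4 -4.2 -0.5] -17.4
20.81 -12.3 -0.128 [-0.1 -4.3 -0.7] -12.4
21.06 -7.3 -0.146 [ 0.3 -3.8 -0.7] -7.4
21.31 -2.3 -0.122 [ 0.2 -3.1 -0.8] -2.5
21.56 2.7 -0.19 [ 0.4 -2.5 -0.7] 2.4
21.81 7.7 -0.128 [ 0.8 -2.9 -1.6] 7.4
22.06 12.7 -0.129 [ 1.5 -1.2 -0.1] 12.4
```

Run:
```python
from h import *
s=robot.get_state(); q=s["qpos"].copy(); q[5]=12.7; t0=.03; st_=2.0
while q[5]<60:
    q[5]+=st_; robot.movej(q); robot.dwell(.05)
    L=[]
    for _ in range(4): s=robot.get_state(); L.append(s["ft_torque"][2]-t0); robot.dwell(.02)
    m=-np.mean(L)
    print(round(s["t"],2),q[5].round(1),round(m,3),s["force"].round(1),s["qpos"][5].round(1))
    if m>.3: st_=1.0
    if m>.8: break
```

```text
22.41 14.7 0.303 [ 0.4 -3.7 -2. ] 14.6
22.77 15.7 0.547 [ 1.8 -4.1 -1.5] 15.7
23.14 16.7 0.74 [ 0.7 -4.5 -1. ] 16.7
23.51 17.7 0.972 [ 1.3 -3.8 -1.5] 17.7
```

```bash
python3 - <<'E'
from h import *
q=robot.get_state()["qpos"].copy()
for d in (5,10): q2=q.copy(); q2[5]-=d; robot.movej(q2); robot.dwell(.1); print(st())
p=robot.get_state()["position"]; robot.servo_line(np.r_[p[:2],.16]); robot.movej([-52.7,20.5,0.7,0,-70.1,-16.5]); print(st())
im,d=imaging.grab_frame("top"); a=im[130:370,160:500,::-1];cv2.imwrite('pics/topd.png',cv2.resize(a,None,fx=2.3,fy=2.3,interpolation=2))
E
python3 m.py
```

```text
(23.875, array([ 0.5692, -0.0561,  0.0532]), array([ 0.2, -0.4,  0.2]), array([-0.01,  0.18, -0.  ]), array([ 14. ,  20.7, -24.7,  -0. , -44.4,  12.8]))
(24.225, array([ 0.5691, -0.0564,  0.0531]), array([0.1, 0.2, 0.9]), array([0.03, 0.1 , 0.  ]), array([ 13.9,  20.7, -24.7,  -0. , -44.4,   7.9]))
(27.4583, array([ 0.2407, -0.6309,  0.2272]), array([-0.9, -0.4,  0.5]), array([ 0.1 , -0.03, -0.05]), array([-52.6,  20.5,   0.7,  -0. , -70.1, -16.5]))
jig ((553.7403564453125, -109.15982055664062), (319.77227783203125, 199.37103271484375), 78.2009048461914) z med 0.011685232762704178 10984
blue ((612.0066528320312, -170.25222778320312), (141.00811767578125, 19.79037857055664), 78.26615142822266) z med 0.03764755181301834 612
tube ((597.4086303710938, -122.14879608154297), (80.38302612304688, 31.66701889038086), 78.31362915039062) z med 0.04161513659540874 562
offcut ((723.7420043945312, -80.9483642578125), (49.23403549194336, 38.222408294677734), 10.827393531799316) z med 0.01938051325232013 417
can ((637.9496459960938, 125.42283630371094), (46.6401481628418, 47.47611999511719), 1.9046486616134644) z med 0.10929667649075275 548
ball [[ 0.63061505 -0.09471781  0.066     ]] [327 215   9   8  35]
ball [[0.60568585 0.00518125 0.066     ]] [276 225   8   9  41]
ball [[ 0.53026419 -0.11844258  0.066     ]] [340 266   8   9  40]
ball [[ 0.50617185 -0.01818247  0.066     ]] [287 278   9   9  45]
hub [ 0.57293704 -0.0408315   0.079     ] 156
dot [[ 0.5416577  -0.05704863  0.037     ]]
```

View pics/topd.png

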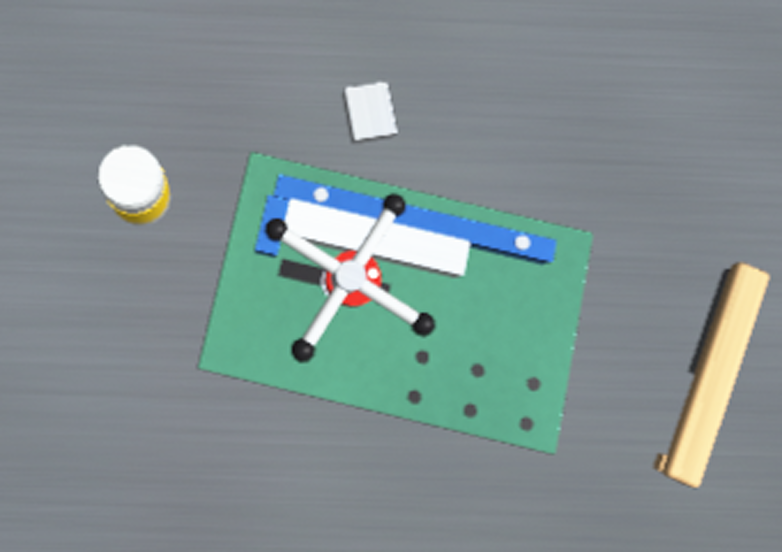

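The picture shows the tube seated along the fence, with its end at the stop (crop pixel about 285,215). It is parallel to the fence within 0.2°. The lobe dot is at (373,273), so the cam has turned about 107° and stayed there after release. The brush, can and offcut haven't moved.

```bash
python3 -c "
from h import *
print(order.job_done())"
```

```text
the job is handed in; nothing more can be done
None
```

I handed the job in at about 28 s of 67: the tube is against the end stop and fence, the cam was tightened to about 0.97 N m and stayed put on release (contact force not measured), and the brush, can and offcut are where they were.

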